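# Hold the sanitiser pump down for locking

### The job

I am packing away the empty sanitiser bottle: before its pump is pushed, the bottle has to stand upright on the square glass coaster and not on the round wooden charging pad, so if it is on the pad, lift it over and set it down in the middle of the coaster; if it is already on the coaster it can stay where it is. Then push the pump head straight down to the very end of its stroke, only as hard as that needs because the thin empty bottle crushes, and keep it fully down for five seconds without a break so that I can turn the lock ring. Finish while still holding the pump fully down with the bottle upright on the coaster, and leave the other things on the console where they are.

Things in the scene. Friction and masses are not known exactly. Their poses are not given: they have to be found in the camera images.
- bottle: Empty clear-plastic sanitiser bottle with a grey pump, loose, upright, about 70 g. Origin: centre of its underside, z up; +x is the way the spout points (any yaw). Round body 60 mm diameter up to 98 mm height, shoulder narrowing to 116 mm, then collar, stem and pump head. The thin bottle crushes when more than 50 N goes through it onto what it stands on.
- collar (a point): Middle of the bottle's ribbed screw collar (32 mm diameter, from 115 to 133 mm above the underside; this point at 124 mm). Firm: the bottle may be lifted here, fingers either side of the pump head and closing along the bottle's y, so that the spout points out between them.
- pump (a joint): Travel of the bottle's pump head in m: 0 = up at rest, grows as the head is pushed down along the bottle's axis, 0.016 = end of stroke (hard stop). Spring: starts to move at about 4 N, needs about 12 N at the end of the stroke, returns when let go. Fully down: 0.0135 or more.
- pump_top (a point): Centre of the flat round top of the pump head (28 mm diameter, 14 mm high), 164 mm above the bottle's underside with the pump up; it moves down with the head. The spout, 8 mm thick, reaches 43 mm out from the bottle's axis along the bottle's +x at 149 to 163 mm height.
- coaster: Square clear glass coaster, 100 x 100 mm, 8 mm thick, fixed flat on the console by its non-slip feet. Origin: centre of its underside, at console height; its top is 8 mm above. Nothing but perhaps the bottle stands on it.
- pad: Round wooden wireless charging pad, 100 mm diameter, 8 mm thick, fixed flat on the console. Origin: centre of its underside. At the start the bottle stands either on this pad or on the coaster, within about 10 mm of its middle; the other of the two is empty.
- earbuds_case: Black rounded earbuds case 60 x 46 x 24 mm, loose, lying between the coaster and the pad. Bystander. Origin: centre of its underside.
- flashlight: Stainless steel pocket flashlight, 118 mm long, 24 mm thick, lying along its x. Bystander. Origin: below its middle, at console height.
- key_cover: Green silicone key cover 70 x 38 x 15 mm, lying. Bystander. Origin: centre of its underside.
- polish_tin: Round metal shoe polish tin, 75 mm diameter, 23 mm high. Bystander. Origin: centre of its underside.
- shoe_brush: Wooden shoe brush 150 x 46 x 43 mm, bristles down. Bystander. Origin: centre of its underside.
- glasses_case: Brown hard glasses case 160 x 62 x 40 mm. Bystander. Origin: centre of its underside.
- shoe_horn: Dark wooden shoe horn 175 mm long, 36 mm wide, 8 mm thick, lying near the robot. Bystander. Origin: its middle, at console height.
Not all that is in view belongs to the job. There is more than one size of the bottle; the job needs the middle-sized. Several things have the shape of the coaster; the one meant has the colours described above.

How it is judged:
On the way:
1. the bottle stands upright on the coaster and its pump is kept fully down for about five seconds without a break (horizontal distance between bottle and coaster below 0.025 m and z of bottle in the frame of coaster below 0.013 m and angle between bottle's own z axis and vertical below 0.08 rad and value of joint pump above 0.0135 m and contact force between bottle and coaster above 6 N and contact force between the fingers and bottle above 6 N), for 4.5 s.
At the end, for the whole second after the job is handed in: The robot is still pressing the pump: travel 13.5 mm or more of 16, at least 6 N from the fingers on the bottle and from the bottle on the coaster; the bottle stands on the coaster upright (within 4.5 degrees), its centre within 25 mm of the coaster's centre (all of step 1); the arm keeps its last pose, push and grip.
It fails at once if the pump is pushed (more than 6 mm) while the bottle is not on the coaster (value of joint pump above 0.006 m and (horizontal distance between bottle and coaster above 0.03 m or z of bottle in the frame of coaster above 0.014 m)).
It fails at once if the bottle is crushed: more than 50 N through it onto the coaster or the pad (contact force between bottle and coaster above 50 N or contact force between bottle and pad above 50 N).
It fails at once if the bottle tips by more than 30 degrees (angle between bottle's own z axis and vertical above 0.52 rad).
It fails at once if a bystander is pushed more than 25 mm (distance of any of earbuds_case, flashlight, key_cover, polish_tin, shoe_brush, glasses_case, shoe_horn from where it was at the start of the episode above 0.025 m).
It also fails if it takes over 64 s, if anything falls off the work surface, if the arm or the gripper's body presses on something with over 40 N, if the wrist force passes 120 N, or if a joint passes its speed limit or range.

### The arm

A 6-joint arm with a two-finger parallel gripper is mounted at the origin on the work surface. World frame = base frame: x ahead of the robot, y to its left, z up, the work surface at z = 0. Lengths are in m, angles in rad, forces in N, time in s.
With the tool pointing down it reaches from about 0.375 to 0.975 m from the base axis. Payload 3.8 kg.
Tool frame: the origin (TCP) lies between the finger pads; the fingertips stand 11 mm ahead of it and the grasp point (between the pads) lies 8 mm behind it; z points along the fingers, y is the line along which they close (so a half turn about z gives the same grasp; the last joint's range is limited). The gripper opens to 85 mm and grips with 20 to 120 N. Pads are 22 mm wide; open, the fingers measure 114 mm over their backs; the gripper's body (76 mm by 85 mm) begins 54 mm behind the grasp point. The pads swing forward as they close: fully open they stand 13 mm farther back than shut.
Start: joints at [-1.265, 0.264, 1.604, -0, 1.274, -0.037], TCP at [0.227, -0.636, 0.242] pointing down, gripper open.
Joint ranges: [-2.63, 2.63], [-0.94, 2.18], [0.31, 2.57], [-1.31, 4.45], [0, 2.66], [-2.55, 2.55]. Speed limits (rad/s): [2.57, 2.57, 3.14, 3.14, 3.14, 3.14].

### API

Orientations are given as a rotation vector (axis times angle).
In Python, from rig import movep, line_to, movej, gripper_to, sleep, inverse_kinematics, camera, get_calibration, PlanningError, finish_job, current_t, current_joint_pos, current_qd, current_joint_torque, current_position, current_tool_rot, current_contact_force, current_wrist_torque, current_finger_gap, current_grip_force gives the robot as it stands. Calls block until the motion is done:
- movep(position, orientation): joint-space move of the TCP to a pose.
- line_to(position, velocity=0.15, rotation=None, f_stop=None): straight line of the TCP; rotation=None keeps the orientation; velocity is the mean speed in m/s. With f_stop (N) it stops when the force on the tool has changed by that much, and returns True; else False.
- movej(angles): joint-space move.
- gripper_to(opening): finger opening in m; the grip force is fixed at half the most; returns when the fingers have stopped.
- sleep(seconds).
- inverse_kinematics(position, orientation): joint angles nearest the present ones, or None.
- camera(name): name is "side" or "top" or "wrist"; returns the picture (480x640x3 uint8, red, green, blue); there is no depth.
- get_calibration(name): a dict with "vfov" (degrees; the focal length in pixels is half the picture's height over the tangent of half this angle, whatever the lens; pixels are square), "cx", "cy" (the principal point, pixels), "xyz" and "attitude" of the camera in the world. Camera axes: x right, y up, looking along -z (the intrinsics and any distortion apply to the point x, -y, -z); pixel columns grow to the right and rows downward; lengths in m; the calibration is good to about 2 mm. A picture is of the moment at which its call begins: read the wrist's pose just before it. get_calibration takes no time and is no camera call; for the wrist camera it gives the pose at the moment of the call.
A pose or a line that the arm cannot do raises PlanningError and nothing moves.
- finish_job(): hands the job in; it is judged then, once.
Readings, each from a call of its own:
- current_t(): time.
- current_joint_pos(): joint angles.
- current_qd(): joint speeds.
- current_joint_torque(): joint torques, N m.
- current_position(): TCP position.
- current_tool_rot(): TCP orientation.
- current_contact_force(): force on the tool from outside, world axes, zero at the start.
- current_wrist_torque(): the same for the moment, N m.
- current_finger_gap(): finger opening in m.
- current_grip_force(): force on a finger pad.
Only numpy, scipy, OpenCV 4.12 (cv2) and the standard library are available. Lean on these libraries where they do the work, as an engineer would, in place of code of your own. Each camera call takes 0.05 s, during which the arm holds its last target. There are 200 camera calls.

## Working session

There is one attempt and no reset: what is moved stays moved. The work goes in short steps, each a Python script; the robot and the scene stay as the last script left them, time stands still between calls to the robot, and variables do not carry over. Pictures are saved under pics/ and viewed, at most 10 in all, crops included, and the job is handed in when it is done.

```bash
ls; mkdir -p pics; python3 - <<'E'
from rig import *
import cv2
for n in ["top","side"]:
    im=camera(n); cv2.imwrite(f"pics/{n}0.png",im[:,:,::-1]); print(n,get_calibration(n))
print(current_t(),current_tool_rot())
E
```

```text
pics
top {'vfov': 56.70208204447319, 'cx': 315.5335481358345, 'cy': 239.59697284659083, 'xyz': array([0.28518803, 0.01713696, 1.24322125]), 'attitude': array([ 0.17111445, -0.14978242, -1.49208396])}
side {'vfov': 51.46645678235122, 'cx': 320.8994151271126, 'cy': 231.19585453414464, 'xyz': array([ 0.44298879, -0.77409709,  1.00081035]), 'attitude': array([ 0.74293712, -0.0201473 , -0.06707165])}
0.1 [-3.09350159e+00 -5.35438634e-01  4.12588283e-04]
```

View pics/top0.png

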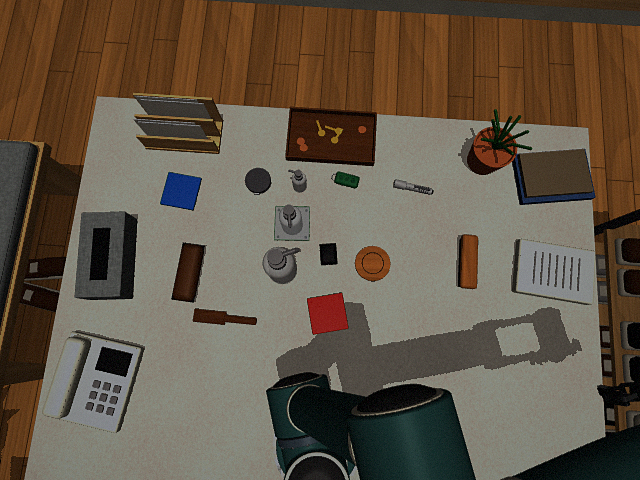

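View pics/side0.png

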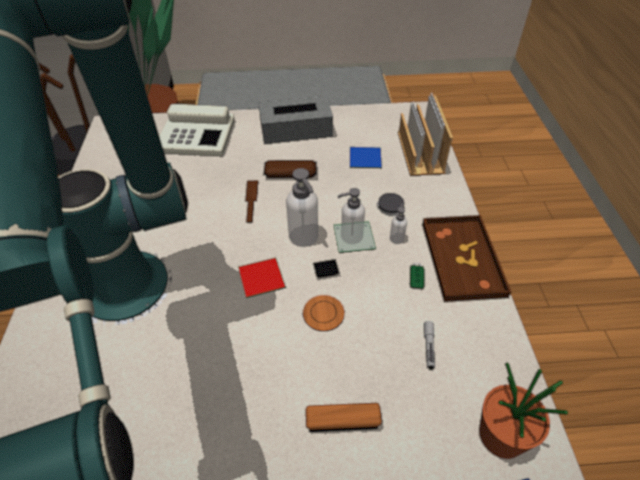

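```bash
cat > h.py <<'E'
import numpy as np, cv2
from scipy.spatial.transform import Rotation as R
from rig import *
def cam(n):
    c=get_calibration(n); f=240/np.tan(np.radians(c['vfov'])/2)
    return c,f,R.from_rotvec(c['attitude']).as_matrix()
def ray(n,u,v,C=None):
    c,f,M=C or cam(n)
    d=M@np.array([(u-c['cx'])/f,-(v-c['cy'])/f,-1]); return np.array(c['xyz']),d/np.linalg.norm(d)
def onz(n,u,v,z,C=None):
    o,d=ray(n,u,v,C); return o+d*(z-o[2])/d[2]
def tri(n1,p1,n2,p2):
    o1,d1=ray(n1,*p1); o2,d2=ray(n2,*p2)
    A=np.stack([d1,-d2],1); t=np.linalg.lstsq(A,o2-o1,rcond=None)[0]
    a,b=o1+d1*t[0],o2+d2*t[1]; return (a+b)/2,np.linalg.norm(a-b)
E
python3 - <<'E'
import cv2,numpy as np
a=cv2.imread("pics/top0.png")[165:290,250:350]; b=cv2.imread("pics/side0.png")[160:260,275:420]
a=cv2.resize(a,(400,500),interpolation=cv2.INTER_CUBIC); b=cv2.resize(b,None,fx=2.75,fy=2.75,interpolation=cv2.INTER_CUBIC)
o=np.zeros((500,800,3),np.uint8); o[:,:400]=a; o[:b.shape[0],400:400+b.shape[1]]=b[:500,:400]
cv2.imwrite("pics/c1.png",o)
E
```

```text
(no output)
```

View pics/c1.png

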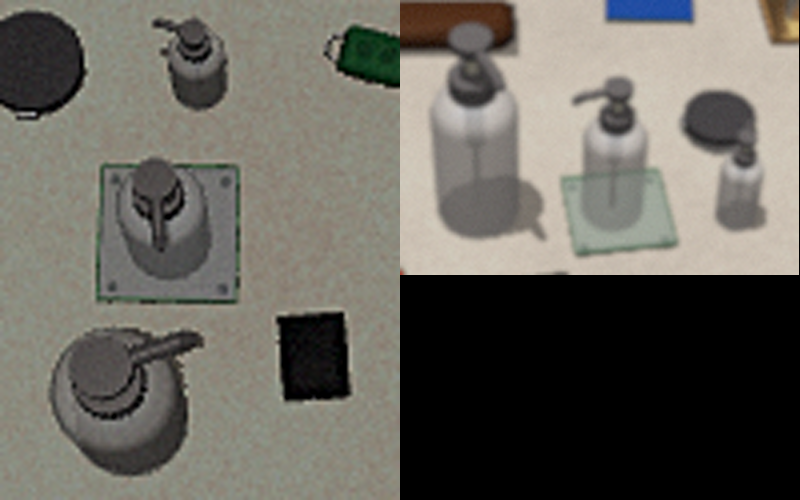

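```bash
python3 - <<'E'
from h import *
f=lambda x,y:(250+x/4-.4,165+y/4-.4); g=lambda x,y:(275+(x-400)/2.75-.3,160+y/2.75-.3)
print("mid",tri("top",f(155,178),"side",g(620,86)),onz("top",*f(155,178),.172),onz("side",*g(620,86),.172))
print("spout",onz("top",*f(159,247),.164))
print("big",tri("top",f(101,368),"side",g(472,38)), "spout",onz("top",*f(200,340),.2))
print("small",tri("top",f(192,33),"side",g(746,135)))
P=[onz("top",*f(*p),.008) for p in [(102,165),(240,165),(239,302),(97,302)]]
print(np.round(P,3),np.mean(P,0))
print("coaster side",np.mean([onz("side",*g(*p),.008) for p in [(562,178),(660,170),(677,243),(578,253)]],0))
print(current_position(),current_joint_pos())
E
```

```text
mid (array([0.58179335, 0.11374545, 0.1710943 ]), np.float64(0.0001676114611649684)) [0.58145641 0.11365285 0.172     ] [0.58172569 0.11280976 0.172     ]
spout [0.53937917 0.10804402 0.164     ]
big (array([0.45208385, 0.13094447, 0.22037416]), np.float64(0.001400739962381662)) spout [0.47583286 0.07573082 0.2       ]
small (array([0.69992624, 0.10292065, 0.11206238]), np.float64(0.000708643253669042))
[[0.634 0.167 0.008]
 [0.641 0.068 0.008]
 [0.54  0.061 0.008]
 [0.533 0.162 0.008]] [0.58696451 0.11457881 0.008     ]
coaster side [0.58815882 0.11188875 0.008     ]
[ 0.22668216 -0.63510512  0.24104789] [-1.26491266e+00  2.64724062e-01  1.60525126e+00  2.13674160e-05
  1.27372845e+00 -3.68964923e-02]
```

```bash
python3 - <<'E'
from h import *
gripper_to(0.0)
best=None
for a in np.arange(0,360,15):
    r=(R.from_euler('z',a,degrees=True)*R.from_euler('x',180,degrees=True)).as_rotvec()
    q=inverse_kinematics([.5816,.1135,.25],r)
    if q is None: continue
    if best is None or abs(q[5])<best[0]: best=(abs(q[5]),a,r,q)
print(best)
r=best[2]
line_to([.227,-.636,.38]); movep([.5816,.1135,.36],r); line_to([.5816,.1135,.215],0.1)
print(current_t(),current_position(),current_contact_force(),current_finger_gap())
a=camera("side")[100:260,240:460];b=camera("top")[130:290,230:380]; c=camera("wrist")
o=np.zeros((600,800,3),np.uint8)
o[:290,:400]=cv2.resize(a,(400,290)); o[:300,400:681]=cv2.resize(b,(281,300)); o[300:,:400]=cv2.resize(c,(400,300))
cv2.imwrite("pics/c2.png",o[:,:,::-1])
E
```

```text
(np.float64(0.11110298211817549), np.int64(105), array([1.91248043e+00, 2.49239303e+00, 1.52615057e-16]), array([ 1.50696406e-01,  1.04381811e-01,  1.77688933e+00, -4.44089210e-16,
        1.26032152e+00, -1.11102982e-01]))
6.45 [0.58218569 0.11360478 0.21593243] [ 0.04786987 -0.50948237  0.0346986 ] -0.00028435244711968197
```

View pics/c2.png

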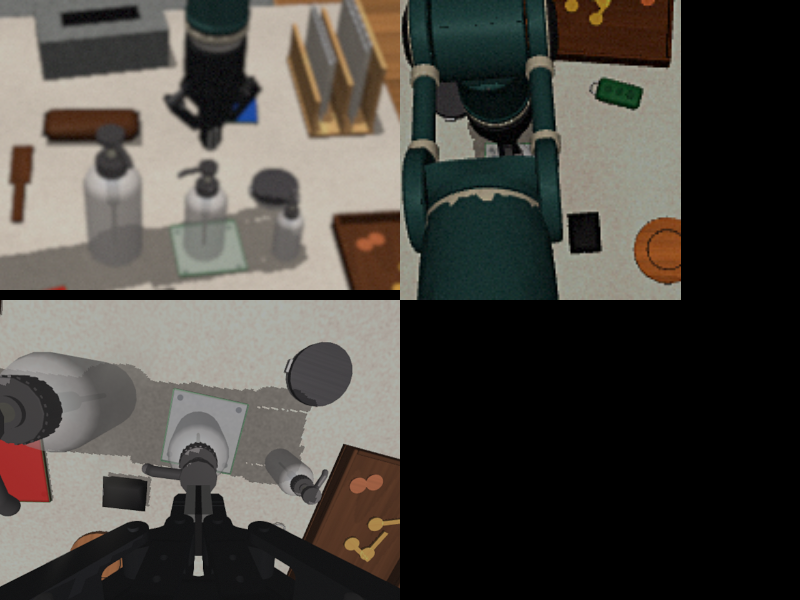

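The wrist view (lower left) shows the closed tips at column 199, over the pump head at (198,475). In the side view the tips at (210,145) are above the head at (207,168). They are centred, so I press.

```bash
python3 - <<'E'
from h import *
p=lambda s:print(s,round(current_t(),2),np.round(current_position(),4),np.round(current_contact_force(),1),flush=True)
x,y=.5812,.1134
s=line_to([x,y,.176],0.02,f_stop=2.5); p(f"contact {s}")
z=current_position()[2]
for i in range(9):
    z-=.002; s=line_to([x,y,z],0.01,f_stop=12); p(f"{i} {s}")
    if current_contact_force()[2]>16: break
E
```

```text
contact True 8.06 [0.5812 0.1134 0.1822] [-0.9 -0.1  4.1]
0 False 8.34 [0.5814 0.1134 0.1806] [-0.1 -0.5  5.5]
1 False 8.69 [0.5814 0.1135 0.1787] [-0.8  0.2  5.4]
2 False 9.04 [0.5816 0.1135 0.1769] [-1.1 -0.3  6.8]
3 False 9.39 [0.5817 0.1135 0.1752] [-1.8  0.1  8. ]
4 False 9.74 [0.5818 0.1135 0.1735] [-1.2 -0.1  8.6]
5 False 10.09 [0.5819 0.1135 0.1717] [-2.1 -0.3  9.2]
6 False 10.44 [0.582  0.1135 0.17  ] [-2.7 -1.4 11.3]
7 False 10.79 [0.5822 0.1135 0.1682] [-0.9 -0.2 11.6]
8 False 11.14 [0.5827 0.1137 0.1672] [-3.3  0.1 14.1]
```

```bash
python3 - <<'E'
from h import *
p=lambda s:print(s,round(current_t(),2),np.round(current_position(),4),np.round(current_contact_force(),1),flush=True)
fz=lambda:np.mean([current_contact_force()[2] for _ in range(5)])
z=.1642+.0003
for i in range(8):
    if fz()>20: break
    z-=.0007; line_to([.5810,.1134,z],0.005,f_stop=12); p(f"{i} {z:.4f}")
for _ in range(7): sleep(1); p("hold")
im=camera("side")[100:260,240:460]; cv2.imwrite("pics/c3.png",cv2.resize(im,(660,480))[:,:,::-1])
E
```

```text
0 0.1638 11.39 [0.5827 0.1136 0.1672] [-3.7 -0.3 14.3]
1 0.1631 11.68 [0.5831 0.1137 0.1672] [-2.6 -1.  17.5]
2 0.1624 11.97 [0.5835 0.1138 0.1672] [-4.  -0.5 19.4]
3 0.1617 12.27 [0.5839 0.1139 0.1673] [-3.7 -0.5 22.7]
hold 13.27 [0.5839 0.1139 0.1673] [-4.3  0.8 22.3]
hold 14.27 [0.5839 0.1139 0.1672] [-3.8 -1.  22.5]
hold 15.27 [0.5839 0.1138 0.1673] [-4.3 -0.5 22.2]
hold 16.27 [0.5839 0.1139 0.1673] [-3.5 -0.4 22.8]
hold 17.27 [0.5839 0.1139 0.1673] [-3.9 -2.  22.5]
hold 18.27 [0.5839 0.1139 0.1672] [-4.  -1.7 22.8]
hold 19.27 [0.5839 0.1139 0.1672] [-3.8 -1.1 21.9]
```

View pics/c3.png

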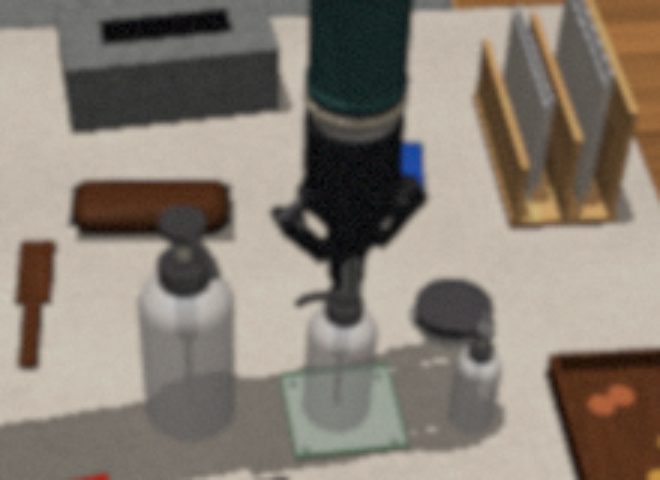

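The side view shows the bottle upright on the glass coaster (345,375), with the pump head (345,305) pushed down to the collar. The tool has stopped against the end of the stroke at a steady 22 N and has held there for 7 s.

```bash
python3 -c "
from rig import *
print(current_contact_force(),finish_job())"
```

```text
the job is handed in; nothing more can be done
[-3.80967874 -0.66077517 21.77083738] None
```

The middle-sized bottle was already standing on the glass coaster, so I left it there, pushed the pump to its stop at about 22 N, held it for over 7 s, and handed in the job while still pressing.

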